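Uncover the marked stopcock and push it shut

ROBOT

A 6-joint arm with a two-finger parallel gripper is mounted at the origin on the work surface. World frame = base frame: x ahead of the robot, y to its left, z up, the work surface at z = 0. Lengths are in m, angles in rad, forces in N, time in s.
With the tool pointing down it reaches from about 0.275 to 0.775 m from the base axis. Payload 14.6 kg.
Tool frame: the origin (TCP) lies between the finger pads; the fingertips stand 19 mm ahead of it and the grasp point (between the pads) is the TCP; y points along the fingers, z is the direction in which the jaws open and shut, and the axes are right-handed (so a half turn about y gives the same grasp; the last joint's range is limited). The gripper opens to 85 mm and grips with 20 to 120 N. Pads are 22 mm wide; open, the fingers measure 114 mm over their backs; the gripper's body (76 mm by 85 mm) begins 54 mm behind the grasp point. The pads swing forward as they close: fully open they stand 13 mm farther back than shut.
Start: joints at [-0.155, 0.263, -0.048, 1.259, 0, 1.415], TCP at [0.525, -0, 0.25] pointing down, gripper open.
Joint ranges: [-2.65, 2.65], [-0.89, 1.7], [-1.18, 1.37], [-2.13, 2.11], [-1.35, 1.29], [-3.14, 3.14]. Speed limits (rad/s): [1.89, 1.89, 2.57, 2.79, 3.14, 3.14].

INTERFACE

Orientations are given as a rotation vector (axis times angle).
In Python, from plant import manip gives the robot as it stands.
- The arm moves only by the tool move_arm, never from a script. Its argument "targets" is a list of rows, each a list of 2 entries, a list of its own where there are three numbers: the shift along the world's x, y, z in m, then the turn about the world's z in rad. A call has exactly 5 rows; each row is the pose to reach, as a shift and turn from the pose commanded when the call began; what a row does not reach only later rows make up. A row lasts 1/8 s, in which the tool goes at most 62.5 mm and 10.7 degrees, less where a joint would pass 70% of its speed; a pose out of reach is approached as far as the arm can. A call with a gripper value outside its range is refused whole. "gripper" is the opening in per cent of the stroke, from 0 (shut) to 100 (fully open), set as the call begins (left out, the last holds). The fingers move at their own pace and stop on an object; "newtons" is the grip in N (left out, the last holds). Time passes only in rows, so rows that repeat a pose let the fingers close, or fill a call up. It gives the time, the measured TCP pose, the force and the opening at its end, in the units of the state.
- manip.read_state(): the state, without advancing time (a new reading comes with each control period).
- manip.grab_frame(name): name is "scene" or "side" or "wrist"; returns the picture (400x640x3 uint8, red, green, blue); there is no depth.
- manip.camera_params(name): a dict with "camera_matrix" (3x3 intrinsics, pixels), "D" ([k1, k2, p1, p2, k3] as OpenCV has them; the pictures are not rectified), "R" (3x3) and "t" (3): a world point X has camera coordinates R X + t. Camera axes: x right, y down, z forward; pixel columns grow to the right and rows downward; lengths in m; the calibration is good to about 2 mm. A picture is of the moment at which its call begins: read the wrist's pose just before it. camera_params takes no time and is no camera call; for the wrist camera it gives the pose at the moment of the call.
- manip.sign_off(): hands the job in, once; it reports no verdict.
The state is a dict: "time": time; "joint_pos": joint angles; "qvel": joint speeds; "tau": joint torques, N m; "tcp_pos": TCP position; "tool_rot": TCP orientation; "contact_force": force on the tool from outside, world axes, zero at the start; "wrist_torque": the same for the moment, N m; "gripper_width": finger opening in m.
Only numpy, scipy, OpenCV 4.12 (cv2) and the standard library are available. Lean on these libraries where they do the work, as an engineer would, in place of code of your own. Each camera call takes 0.05 s, during which the arm holds its last target. There are 200 camera calls.

TASK

In the white stopcock box on the lap desk, push the sliding cover sideways as far as it goes, so that the tap whose handle carries a round wooden counter is uncovered, then push that tap's handle fully shut, against its stop, and leave the cover open. Only push with the fingers: pinch and lift nothing. Leave the bare tap, which has no counter, and the pencil, compass box, steel clip and loose counter as they are.

Things in the scene. Friction and masses are not known exactly. Their poses are not given: they have to be found in the camera images.
- lap_desk: flat blue panel of jerrican plastic, 400 x 600 x 8 mm with a rim 5 mm higher, fixed for the job; origin under its centre; its top lies 8 mm above the origin
- valve_box: white plastic stopcock box fixed on the desk: 150 (x) x 280 (y) x 50 mm high, walls 10 mm, floor 5 mm, open inside 130 x 260 mm without a partition; origin is the centre of its underside; x points to the far wall with two outlet stubs, y along the long way. It has two halves (bays), at +y and at -y, each with one tap; which half holds the marked tap varies
- cover (a joint): slide of the cover along the box's y (m): 0 = centred over the box, hiding both taps; stops at +0.135 (bares the -y half) and -0.135 (bares the +y half). About 2 N friction, stays where it is left. To bare the marked tap push the cover towards the other half. It cannot be lifted off
- cover_mid (a point): centre of the underside of the cover, 51 mm above the box's origin; axes as the box, moves with the cover. Cover: white plate 146 (x) x 276 (y) x 6 mm; on its middle a broad raised panel 90 (x) x 100 (y) mm, 16 mm higher than the plate, whose upright end faces (y = +50 and -50 mm) can be pushed; 88 mm of flat plate lies beyond each
- marked_bay (a point): point on the floor of the half that holds the marked tap, in the middle of that half (65 mm from the box's centre along y, either way); axes as the box. Fully uncovered = 200 mm from cover_mid along y
- marked_handle (a joint): turn of the marked tap's handle (rad): 0 = open, bar along the box's -x; pi/2 = shut, bar along the box's +y, at its stop. Shuts clockwise seen from above, starts at 0 to 0.5. Friction 0.1 N m (about 2.5 N at 40 mm from the pivot); stays where it is left
- marked_pivot (a point): on the vertical pivot axis of the marked handle, level with the bar's top, 44 mm above the box's origin (6 mm under the walls' rim); at x = +25 mm, y = -15 mm from marked_bay. A round wooden counter, 30 mm across, 3 mm thick, lies on the bar here (the bare tap has none). The point turns with the handle: its -x axis points out along the bar, its -y side is the one to push
- marked_tip (a point): middle of the outer end of the marked bar, level with its top, 65 mm from the pivot. The dark steel bar is 16 mm wide and 18 mm high (top 6 mm under the rim) and runs from 13 mm behind the pivot to here; free space under and beside its outer part down to the box floor. Touching both long sides of the bar at once counts as pinching
- plain_handle (a joint): turn of the bare tap's handle (rad), same make and sense as the marked one; leave it alone
- plain_pivot (a point): on the pivot axis of the bare handle, level with the bar's top
- plain_tip (a point): middle of the outer end of the bare bar, 65 mm from its pivot
- pencil: yellow mechanical pencil with push button, 136 mm long along its y, 10 mm thick, lying loose on the desk in front of the box (robot side); origin under its middle
- compass_box: white plastic compass box with a grey hinged clasp, 62 (x) x 110 (y) x 21 mm, loose, in front of the box; origin under its centre
- tape_clip: small bent steel tape clip, 22 x 34 x 16 mm, loose, in front of the box; origin under its centre
- counter: smooth loose wooden counter, 30 mm across, 6 mm thick, in front of the box; origin under its centre

How it is judged:
By the outcome, as a careful person would: the job done as asked, in the order asked, and still so for the second after the job is handed in, with the robot touching nothing.
It also fails if it takes over 45 s, if anything falls off the work surface, if the arm or the gripper's body presses on something with over 40 N, if the wrist force passes 120 N, or if a joint passes its speed limit or range.

## Working session

There is one attempt and no reset: what is moved stays moved. The work goes in short steps, Python scripts to look and compute and a tool call to move; the robot and the scene stay as the last step left them, time stands still between calls to the robot, and variables do not carry over. Pictures are saved under pics/ and viewed, about 8 in all and at most 12, crops included, and the job is handed in when it is done.

Besides the shell and the picture viewer there is one more tool, called after "Call:" in YAML: its name, and indented under it one key for each argument. move_arm: Moves the arm, as the interface text tells. Its arguments: {"type":"object","properties":{"targets":{"type":"array","items":{"type":"array"}},"gripper":{"type":"number"},"newtons":{"type":"number"}},"required":["targets"]}

```bash
mkdir -p pics; python3 - <<'E'
from plant import manip
import cv2,numpy as np
s=manip.read_state();print({k:np.round(v,3) for k,v in s.items()})
for n in("scene","side","wrist"):
    p=manip.camera_params(n)
    f=manip.grab_frame(n);cv2.imwrite(f"pics/{n}0.png",f[:,:,::-1])
    print(n,{k:np.round(v,4).tolist() for k,v in p.items()})
E
```

```text
{'time': np.float64(0.0), 'joint_pos': array([-0.155,  0.264, -0.049,  1.259,  0.   ,  1.415]), 'qvel': array([-0.001, -0.001, -0.002,  0.   , -0.   , -0.001]), 'tau': array([ 1.0000e-03, -6.3761e+01,  3.8457e+01,  1.4000e-02,  0.0000e+00,
       -0.0000e+00]), 'tcp_pos': array([0.525, 0.   , 0.25 ]), 'tool_rot': array([-1.21 ,  1.21 , -1.209]), 'contact_force': array([0.803, 0.277, 0.507]), 'wrist_torque': array([ 0.01 , -0.004, -0.028]), 'gripper_width': np.float64(0.085)}
scene {'camera_matrix': [[399.355, 0.0, 321.9679], [0.0, 399.355, 194.5823], [0.0, 0.0, 1.0]], 'D': [-0.0688, 0.0, 0.0, 0.0, 0.0], 'R': [[-0.6413, 0.7673, 0.0016], [0.5484, 0.4599, -0.6984], [-0.5366, -0.447, -0.7157]], 't': [0.3148, -0.2125, 1.3345]}
side {'camera_matrix': [[493.8835, 0.0, 325.2171], [0.0, 493.8835, 197.4251], [0.0, 0.0, 1.0]], 'D': [-0.0635, 0.0, 0.0, 0.0, 0.0], 'R': [[0.8861, -0.4634, -0.0122], [-0.28, -0.5139, -0.8109], [0.3695, 0.7219, -0.5851]], 't': [-0.4183, 0.1915, 0.8673]}
wrist {'camera_matrix': [[289.6945, 0.0, 316.5172], [0.0, 289.6945, 199.4477], [0.0, 0.0, 1.0]], 'D': [-0.0535, 0.0, 0.0, 0.0, 0.0], 'R': [[1.0, -0.0007, 0.0002], [-0.0008, -0.9657, 0.2596], [-0.0, -0.2596, -0.9657]], 't': [-0.5242, -0.0344, 0.3772]}
```

View pics/scene0.png

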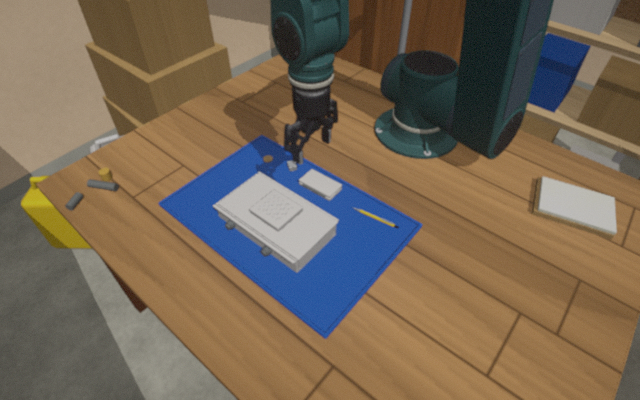

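View pics/wrist0.png

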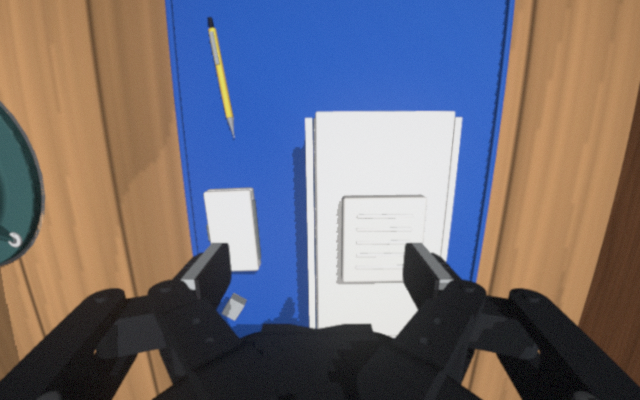

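View pics/side0.png

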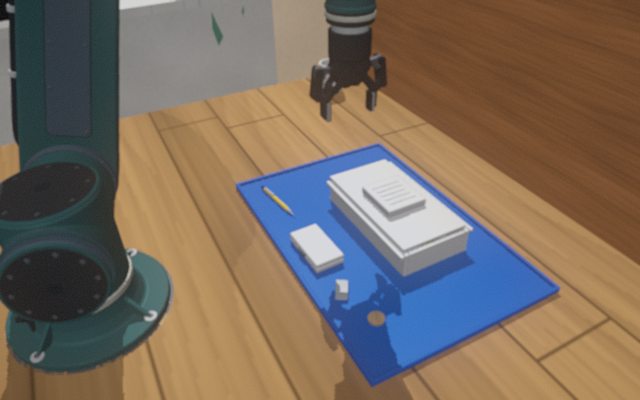

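The box's far wall with its stubs faces away from the robot, so the box axes roughly match the world axes. In the wrist view the panel corners are near (344,196), (424,196), (425,282) and (343,282). The counter isn't visible, so I can't tell yet which half holds the marked tap. I'll zoom in to measure.

```bash
python3 - <<'E'
import cv2,numpy as np
w=cv2.imread("pics/wrist0.png")[100:300,295:475]
s=cv2.imread("pics/side0.png")[150:280,315:480]
a=cv2.resize(w,None,fx=3,fy=3,interpolation=cv2.INTER_CUBIC)[:600,:540]
b=cv2.resize(s,(260*1,205))
b=cv2.copyMakeBorder(b,0,600-205,0,0,cv2.BORDER_CONSTANT)
cv2.imwrite("pics/crop0.png",np.hstack([a,b]))
E
cat > h.py <<'E'
import numpy as np,cv2
def ray(p,uv):
    K=np.array(p["camera_matrix"]);R=np.array(p["R"]);t=np.array(p["t"])
    n=cv2.undistortPoints(np.array([[uv]],float),K,np.array(p["D"]))[0,0]
    return -R.T@t,R.T@np.array([*n,1.])
def onz(p,uv,z):
    c,d=ray(p,uv);return c+d*(z-c[2])/d[2]
def tri(*pairs):
    A=np.zeros((3,3));b=np.zeros(3)
    for p,uv in pairs:
        c,d=ray(p,uv);d/=np.linalg.norm(d);M=np.eye(3)-np.outer(d,d);A+=M;b+=M@c
    return np.linalg.solve(A,b)
def proj(p,X):
    R=np.array(p["R"]);return cv2.projectPoints(np.array([X],float),cv2.Rodrigues(R)[0],np.array(p["t"]),np.array(p["camera_matrix"]),np.array(p["D"]))[0][0,0]
E
```

```text
(no output)
```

View pics/crop0.png

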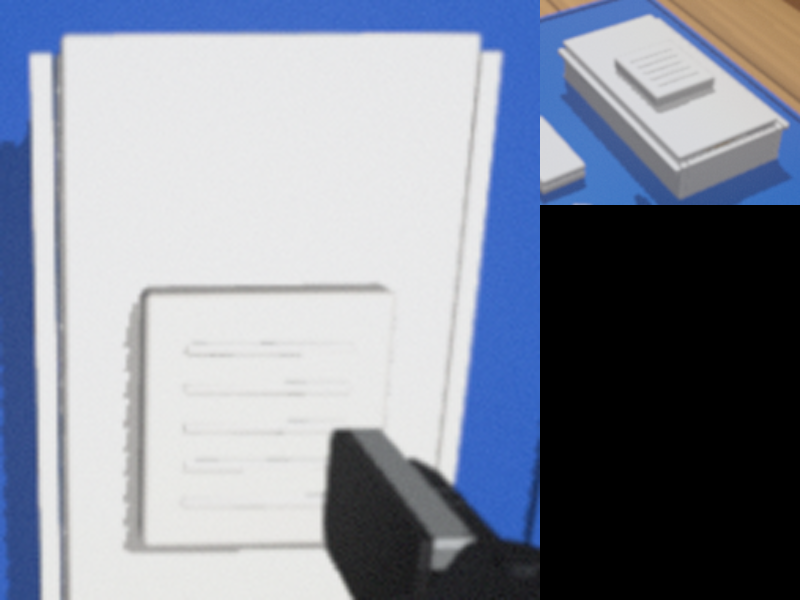

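```bash
python3 - <<'E'
from plant import manip
from h import *
w=manip.camera_params("wrist");s=manip.camera_params("side")
W=dict(mp=(343.7,197),mm=(343.7,282),pp=(425.3,197)); S=dict(mp=(364,186.8),mm=(388,212),pp=(392.4,176.6),pm=(425,198))
for k in W: print(k,tri((w,W[k]),(s,S[k])).round(4),onz(w,W[k],.081).round(4),onz(s,S[k],.081).round(4))
print("pm",onz(s,S["pm"],.081).round(4))
print("cover +y edge",onz(w,(316,112),.065).round(4),onz(w,(454.7,111.7),.065).round(4))
E
```

```text
mp [ 0.5545 -0.013   0.0794] [ 0.5526 -0.0117  0.081 ] [ 0.5552 -0.0152  0.081 ]
mm [ 0.5533 -0.1104  0.0814] [ 0.5551 -0.1116  0.081 ] [ 0.5514 -0.1099  0.081 ]
pp [ 0.6339 -0.0099  0.0806] [ 0.6386 -0.0118  0.081 ] [ 0.6277 -0.0114  0.081 ]
pm [ 0.6413 -0.1068  0.081 ]
cover +y edge [0.5238 0.0741 0.065 ] [0.6676 0.0754 0.065 ]
```

Two views put the panel top at z ≈ 0.081, its centre at (0.596, -0.062) and its yaw near 0. I'll shut the gripper and come down on the -y side of the panel. Then I'll push part way towards +y and look for the counter in the -y half.

Call:
move_arm:
  targets:
    - [[0.02, -0.04, -0.02], 0]
    - [[0.04, -0.08, -0.05], 0]
    - [[0.06, -0.12, -0.08], 0]
    - [[0.072, -0.147, -0.1], 0]
    - [[0.072, -0.147, -0.1], 0]
  gripper: 0

```text
time: 0.78
tcp_pos: [0.5967, -0.1484, 0.1482]
tool_rot: [-1.21, 1.213, -1.209]
contact_force: [0.2, 0.1, -0.3]
gripper_width: -0.0001
```

Call:
move_arm:
  targets:
    - [[0, 0, -0.02], 0]
    - [[0, 0, -0.04], 0]
    - [[0, 0, -0.055], 0]
    - [[0, 0, -0.06], 0]
    - [[0, 0, -0.06], 0]

```text
time: 1.4
tcp_pos: [0.597, -0.1468, 0.0905]
tool_rot: [-1.209, 1.209, -1.209]
contact_force: [-0.1, 0.5, 0.6]
gripper_width: -0.0003
```

Call:
move_arm:
  targets:
    - [[0, 0.01, 0], 0]
    - [[0, 0.02, 0], 0]
    - [[0, 0.035, 0], 0]
    - [[0, 0.05, 0], 0]
    - [[0, 0.06, 0], 0]

```text
time: 2.02
tcp_pos: [0.597, -0.0858, 0.0904]
tool_rot: [-1.21, 1.209, -1.209]
contact_force: [-0.1, -2.9, 1.5]
gripper_width: -0.0
```

Call:
move_arm:
  targets:
    - [[0, 0.012, 0], 0]
    - [[0, 0.024, 0], 0]
    - [[0, 0.036, 0], 0]
    - [[0, 0.046, 0], 0]
    - [[0, 0.046, 0], 0]

```text
time: 2.65
tcp_pos: [0.597, -0.0401, 0.0902]
tool_rot: [-1.209, 1.209, -1.208]
contact_force: [0.2, 0.5, 0.0]
gripper_width: 0.0001
```

```bash
python3 - <<'E'
from plant import manip
import cv2,numpy as np
a=manip.grab_frame("side")[130:290,300:500];b=manip.grab_frame("scene")[150:280,200:360]
c=manip.grab_frame("wrist")
a=cv2.resize(a,(400,320),interpolation=2);b=cv2.resize(b,(400,320),interpolation=2);c=cv2.resize(c,(400,250))
o=np.zeros((570,800,3),np.uint8);o[:320,:400]=a;o[:320,400:]=b;o[320:,:400]=c
cv2.imwrite("pics/p1.png",o[:,:,::-1])
E
```

```text
(no output)
```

View pics/p1.png

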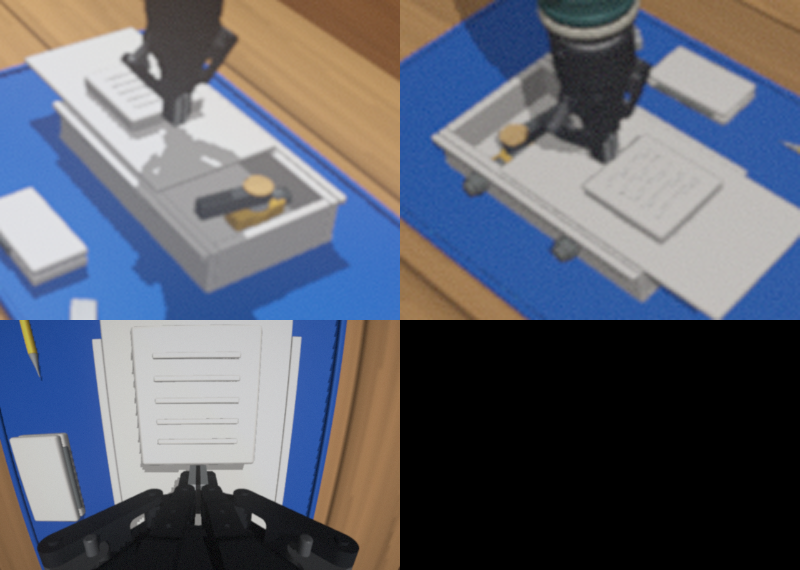

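The round counter is on the tap in the -y half (side view of the composite, at about (258,187)). That makes +y the right direction, so I'll push on to the stop.

Call:
move_arm:
  targets:
    - [[0, 0.012, 0], 0]
    - [[0, 0.024, 0], 0]
    - [[0, 0.036, 0], 0]
    - [[0, 0.044, 0], 0]
    - [[0, 0.048, 0], 0]

```text
time: 3.42
tcp_pos: [0.5968, 0.0059, 0.0903]
tool_rot: [-1.213, 1.208, -1.213]
contact_force: [-4.0, -29.2, 0.1]
gripper_width: -0.0004
```

Call:
move_arm:
  targets:
    - [[0, 0.002, 0], 0]
    - [[0, 0.004, 0], 0]
    - [[0, 0.006, 0], 0]
    - [[0, 0.008, 0], 0]
    - [[0, 0.009, 0], 0]

```text
time: 4.05
tcp_pos: [0.5969, 0.0069, 0.0905]
tool_rot: [-1.222, 1.205, -1.228]
contact_force: [-7.3, -75.3, 1.5]
gripper_width: -0.0002
```

Force rose to 75 N, so the cover is at its stop. I'll back off, rise and look at the bared tap from above.

Call:
move_arm:
  targets:
    - [[0, -0.012, 0], 0]
    - [[0, -0.025, 0.01], 0]
    - [[0, -0.05, 0.05], 0]
    - [[0, -0.09, 0.09], 0]
    - [[0, -0.13, 0.12], 0]

```text
time: 4.68
tcp_pos: [0.5973, -0.1148, 0.2129]
tool_rot: [-1.208, 1.207, -1.21]
contact_force: [0.3, 0.2, 1.0]
gripper_width: -0.0
```

Call:
move_arm:
  targets:
    - [[0, -0.03, 0], 0]
    - [[0, -0.05, 0], 0]
    - [[0, -0.05, 0], 0]
    - [[0, -0.05, 0], 0]
    - [[0, -0.05, 0], 0]

```text
time: 5.3
tcp_pos: [0.597, -0.163, 0.2103]
tool_rot: [-1.21, 1.209, -1.208]
contact_force: [0.6, 0.2, -0.4]
gripper_width: -0.0001
```

```bash
python3 - <<'E'
from plant import manip
import cv2,numpy as np,pickle
p=manip.camera_params("wrist");c=manip.grab_frame("wrist");s=manip.grab_frame("side")
pickle.dump(p,open("w1.pkl","wb"))
cv2.imwrite("pics/w1.png",c[:,:,::-1]);cv2.imwrite("pics/s1.png",s[:,:,::-1])
o=np.zeros((400,800,3),np.uint8);o[:,:400]=cv2.resize(c[120:320,240:440],(400,400),interpolation=2)
o[:,400:]=cv2.resize(s[150:290,350:490],(400,400),interpolation=2)
cv2.imwrite("pics/p2.png",o[:,:,::-1])
print(manip.read_state()["tcp_pos"])
E
```

```text
[ 0.59705103 -0.16324618  0.21027241]
```

View pics/p2.png

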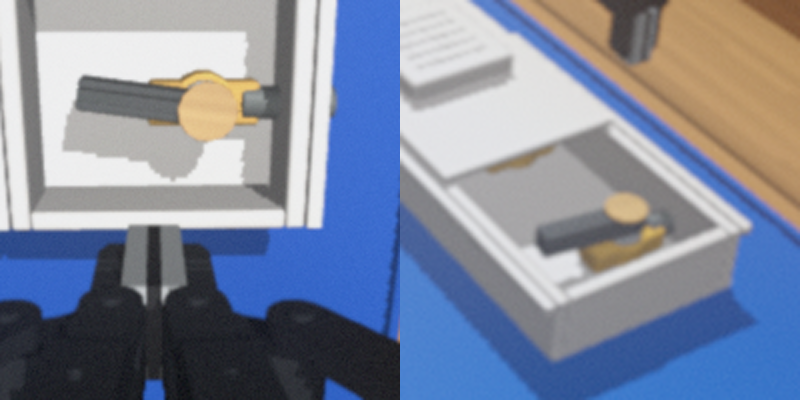

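View pics/w1.png

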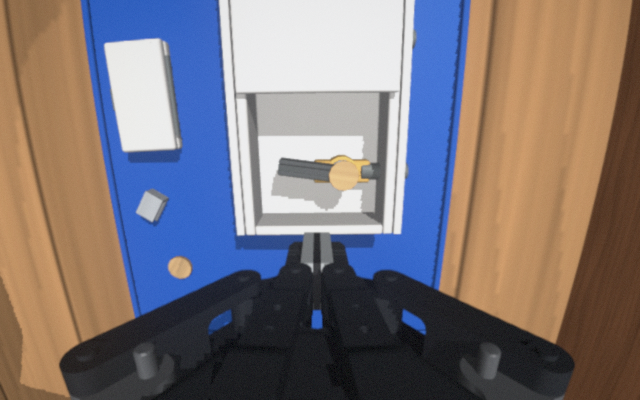

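The cover is fully clear of the -y bay. The counter is at wrist (344,175) and side (429.5,222.5), and the bar tip is near wrist (279.5,168.5). The bar is turned slightly clockwise from -x.

```bash
python3 - <<'E'
from plant import manip
from h import *
import pickle
w=pickle.load(open("w1.pkl","rb"));s=manip.camera_params("side")
print("ctr",tri((w,(344,175)),(s,(429.5,222.5))).round(4),onz(w,(344,175),.055).round(4),onz(s,(429.5,222.5),.055).round(4))
print("tip",onz(w,(279.5,168.5),.052).round(4))
print("cover edge",onz(w,(237,93.5),.065).round(4),onz(w,(397,91),.065).round(4))
for n,uv in dict(out_mm=(235,235),out_pm=(402,233.5),in_mm=(257,226),in_pm=(385,224)).items(): print(n,onz(w,uv,.058).round(4))
E
```

```text
ctr [ 0.6235 -0.1491  0.0552] [ 0.6233 -0.149   0.055 ] [ 0.6239 -0.149   0.055 ]
tip [ 0.5602 -0.1431  0.052 ]
cover edge [ 0.5262 -0.074   0.065 ] [ 0.6675 -0.0719  0.065 ]
out_mm [ 0.513  -0.2106  0.058 ]
out_pm [ 0.684  -0.2089  0.058 ]
in_mm [ 0.5362 -0.2007  0.058 ]
in_pm [ 0.6658 -0.1986  0.058 ]
```

The pivot is at (0.6235, -0.149), the bar at about 0.1 rad and the inner -y wall at y ≈ -0.199. I'll lower the shut fingers into the gap between that wall and the bar.

Call:
move_arm:
  targets:
    - [[-0.02, -0.013, 0], 0]
    - [[-0.02, -0.013, -0.04], 0]
    - [[-0.02, -0.013, -0.08], 0]
    - [[-0.02, -0.013, -0.105], 0]
    - [[-0.02, -0.013, -0.105], 0]

```text
time: 6.02
tcp_pos: [0.5761, -0.1763, 0.104]
tool_rot: [-1.21, 1.212, -1.207]
contact_force: [-0.7, -0.1, -0.2]
gripper_width: 0.0001
```

Call:
move_arm:
  targets:
    - [[0, 0, -0.01], 0]
    - [[0, 0, -0.02], 0]
    - [[0, 0, -0.035], 0]
    - [[0, 0, -0.047], 0]
    - [[0, 0, -0.047], 0]

```text
time: 6.65
tcp_pos: [0.5764, -0.1768, 0.0572]
tool_rot: [-1.21, 1.211, -1.208]
contact_force: [0.3, -0.3, 1.2]
gripper_width: 0.0002
```

```bash
python3 - <<'E'
from plant import manip
import cv2,numpy as np
c=manip.grab_frame("wrist");s=manip.grab_frame("side")
o=np.zeros((400,800,3),np.uint8);o[:,:400]=cv2.resize(c[50:350,170:470],(400,400),interpolation=2)
o[:,400:]=cv2.resize(s[150:290,350:490],(400,400),interpolation=2)
cv2.imwrite("pics/p3.png",o[:,:,::-1])
P=np.array([.6235,-.149])
for t in np.linspace(0.1,np.pi/2+.1,9):
    r=.038+.014*min(1,t/1.571);d=np.array([-np.cos(t),np.sin(t)]);n=np.array([-np.sin(t),-np.cos(t)])
    print(round(t,2),(P+r*d+.008*n-[.0075,.011]-[.577,-.177]).round(4))
E
```

```text
0.1 [-0.0005  0.0129]
0.3 [-0.0022  0.0212]
0.49 [-0.0021  0.03  ]
0.69 [-0.0002  0.0389]
0.89 [0.0038 0.0475]
1.08 [0.0096 0.0553]
1.28 [0.0171 0.062 ]
1.47 [0.0261 0.0671]
1.67 [0.0362 0.0695]
```

View pics/p3.png

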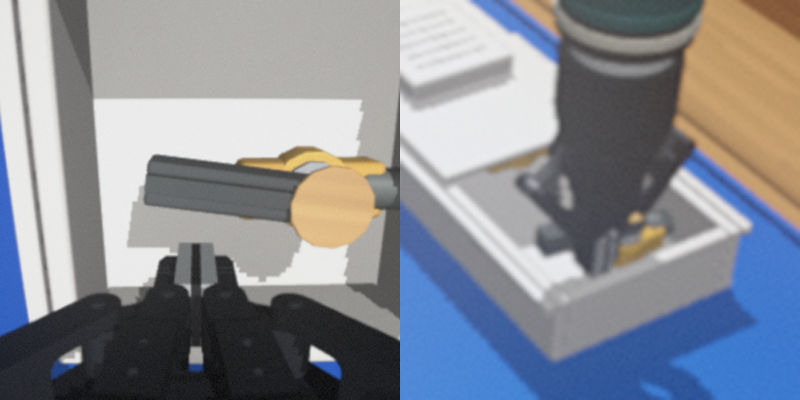

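The fingers stand in the gap on the bar's push side and touch nothing. I'll push along the arc.

Call:
move_arm:
  targets:
    - [[0, 0.007, 0], 0]
    - [[0, 0.013, 0], 0]
    - [[-0.002, 0.021, 0], 0]
    - [[-0.002, 0.03, 0], 0]
    - [[0, 0.039, 0], 0]

```text
time: 7.38
tcp_pos: [0.5769, -0.1375, 0.0584]
tool_rot: [-1.21, 1.209, -1.21]
contact_force: [0.0, -2.1, -0.1]
gripper_width: -0.0003
```

Call:
move_arm:
  targets:
    - [[0.002, 0.005, 0], 0]
    - [[0.005, 0.01, 0], 0]
    - [[0.009, 0.016, 0], 0]
    - [[0.013, 0.02, 0], 0]
    - [[0.017, 0.023, 0], 0]

```text
time: 8.0
tcp_pos: [0.5941, -0.1147, 0.0581]
tool_rot: [-1.209, 1.21, -1.209]
contact_force: [-2.0, -3.4, -0.2]
gripper_width: 0.0002
```

Call:
move_arm:
  targets:
    - [[0.004, 0.002, 0], 0]
    - [[0.007, 0.004, 0], 0]
    - [[0.01, 0.005, 0], 0]
    - [[0.012, 0.005, 0], 0]
    - [[0.014, 0.005, 0], 0]

```text
time: 8.62
tcp_pos: [0.6032, -0.1102, 0.0576]
tool_rot: [-1.217, 1.217, -1.206]
contact_force: [-35.3, -7.4, 18.9]
gripper_width: -0.0003
```

There's 35 N against something, probably the stop, but x is 5 mm short of what I expected. I'll back off and look.

Call:
move_arm:
  targets:
    - [[-0.008, 0, 0], 0]
    - [[-0.016, 0, 0], 0]
    - [[-0.022, -0.003, 0.01], 0]
    - [[-0.022, -0.02, 0.05], 0]
    - [[-0.022, -0.05, 0.1], 0]

```text
time: 9.25
tcp_pos: [0.5856, -0.1599, 0.1598]
tool_rot: [-1.21, 1.209, -1.208]
contact_force: [1.5, -0.4, 0.5]
gripper_width: 0.0001
```

Call:
move_arm:
  targets:
    - [[0.01, -0.01, 0.04], 0]
    - [[0.01, -0.01, 0.05], 0]
    - [[0.01, -0.01, 0.05], 0]
    - [[0.01, -0.01, 0.05], 0]
    - [[0.01, -0.01, 0.05], 0]

```text
time: 9.88
tcp_pos: [0.5955, -0.1696, 0.2073]
tool_rot: [-1.21, 1.21, -1.208]
contact_force: [1.1, -1.0, -0.6]
gripper_width: -0.0001
```

```bash
python3 - <<'E'
from plant import manip
import cv2,numpy as np,pickle
p=manip.camera_params("wrist");c=manip.grab_frame("wrist");s=manip.grab_frame("side")
pickle.dump(p,open("w2.pkl","wb"))
o=np.zeros((400,800,3),np.uint8);o[:,:400]=cv2.resize(c[60:260,220:420],(400,400),interpolation=2)
o[:,400:]=cv2.resize(s[150:290,350:490],(400,400),interpolation=2)
cv2.imwrite("pics/p4.png",o[:,:,::-1])
print(manip.read_state()["tcp_pos"])
E
```

```text
[ 0.59574369 -0.16973287  0.20766369]
```

View pics/p4.png

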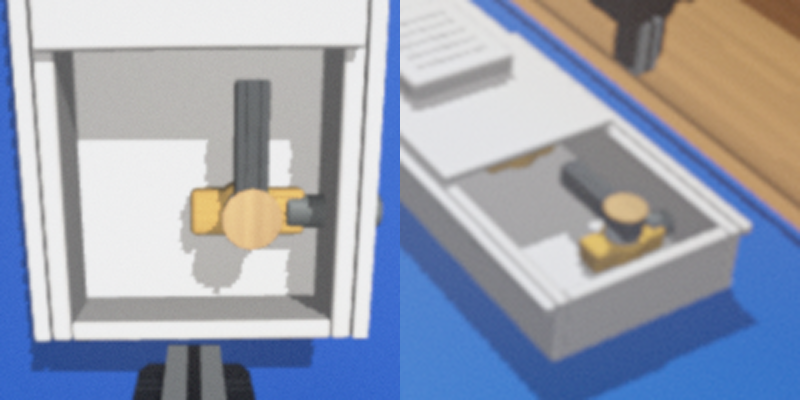

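The bar now points along +y: tip at wrist (346,100.5), counter at (346,169.5). I'll compute its angle against the box.

```bash
python3 - <<'E'
from h import *
import pickle
w=pickle.load(open("w2.pkl","rb"))
f=lambda u,v,z:onz(w,(220+u/2,60+v/2),z)[:2]
c=f(252,219,.055);t=f(252.5,81,.052);bL=[f(235,85,.052),f(237,185,.052)];bR=[f(271,85,.052),f(268,185,.052)]
ang=lambda a,b:np.arctan2(-(b-a)[0],(b-a)[1]).round(3)
print("ctr",c.round(4),"tip",t.round(4),"bar yaw from +y",ang(c,t),"edges",ang(bL[1],bL[0]),ang(bR[1],bR[0]))
wl=ang(f(75,324,.058),f(56,60,.058)); 
print("rim inner right",ang(f(331,324,.058),f(344,60,.058)),"inner left",ang(f(74,324,.058),f(54,60,.058)),"outer L",ang(f(36,340,.058),f(10,20,.058)),"outer R",ang(f(366,337,.058),f(388,10,.058)))
a,b=f(36,47,.065),f(366,45,.065);print("cover edge",a.round(4),b.round(4),np.arctan2(*(b-a)[::-1]).round(3))
E
```

```text
ctr [ 0.6232 -0.1496] tip [ 0.6222 -0.0861] bar yaw from +y 0.015 edges 0.037 -0.0
rim inner right 0.011 inner left 0.022 outer L 0.011 outer R 0.008
cover edge [ 0.5267 -0.0724] [ 0.67   -0.0716] 0.006
```

```bash
python3 - <<'E'
from plant import manip
print(manip.sign_off(), manip.read_state()["time"])
E
```

```text
the job is handed in; nothing more can be done
the job is handed in; nothing more can be done
```

The cover is open to its stop, and the tap with the round counter is shut. I handed the job in at about 10 s of the 45 s, with the gripper clear of everything.

- **Cover:** A part push towards +y showed the counter on the tap in the -y half, so I kept pushing until the cover met its stop. The wrist force peaked at about 75 N there. The last picture puts the slide at about 0.135 m.
- **Marked tap:** I pushed the handle round with the shut fingers, never pinching it, until it met its stop at about 35 N. The last picture has the bar 0.015 rad off world +y, and the box itself is turned about 0.01 rad. The handle is therefore within measuring error of fully shut.
- **Disagreements:** The fingers stopped 5 mm earlier than I predicted, because they are about 23 mm wide at the bar and I had assumed 15 mm. The final push also showed about 19 N upwards that I did not fully explain. It was gone once the fingers backed off, and I did not push a second time.
- **Other items:** I never moved towards the bare tap, which is still under the cover, or towards the pencil, compass box, clip and loose counter. I did not re-measure any of them at the end.

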